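Take the locked cap off a jam jar and hold it over the mouth

ROBOT

A 6-joint arm with a two-finger parallel gripper is mounted at the origin on the work surface. World frame = base frame: x ahead of the robot, y to its left, z up, the work surface at z = 0. Lengths are in m, angles in rad, forces in N, time in s.
With the tool pointing down it reaches from about 0.325 to 0.9 m from the base axis. Payload 6.1 kg.
Tool frame: the origin (TCP) lies midway between the tips of the shut fingers; the grasp point (between the pads) lies 19 mm behind it; z points along the fingers, y is the line along which they close (so a half turn about z gives the same grasp; the last joint's range is limited). The gripper opens to 85 mm and grips with 20 to 120 N. Pads are 22 mm wide; open, the fingers measure 114 mm over their backs; the gripper's body (76 mm by 85 mm) begins 54 mm behind the grasp point. The pads swing forward as they close: fully open they stand 13 mm farther back than shut.
Start: joints at [1.107, 0.22, 1.526, -0, 1.395, -0.126], TCP at [0.207, 0.59, 0.194] pointing down, gripper open.
Joint ranges: [-2.98, 2.98], [-0.91, 2.08], [0.09, 2.57], [-1.24, 4.39], [0.2, 2.65], [-2.68, 2.68]. Speed limits (rad/s): [2.57, 2.57, 3.01, 3.14, 3.14, 3.14].

INTERFACE

Orientations are given as a unit quaternion [x, y, z, w].
In Python, from workcell import * gives the robot as it stands. The module is installed in compiled form; this text tells all that it offers.
- The arm moves only by the shell command python3 -m inch 'ROWS' [OPENING]. ROWS is JSON, a list of rows, each a list of 2 entries, a list of its own where there are three numbers: the shift along the tool's x, y, z in mm, then the turn, a rotation vector about the tool's x, y, z in degrees. A call has 1 to 10 rows; each row shifts and turns the commanded pose from where the row before left it, along the tool's axes as they then stand; what a row does not reach is not made up. A row lasts 1/12 s, in which the tool goes at most 41.7 mm and 7.16 degrees, less where a joint would pass 70% of its speed; a pose out of reach is approached as far as the arm can. A call is refused whole if a number of a shift passes 41.7 or a number of a turn 7.16, either way. A call with a gripper value outside its range is refused whole. OPENING is the finger opening in mm, from 0 to 85.4, set as the call begins (- or left out, the last holds). The fingers move at their own pace and stop on an object; the grip force is fixed at half the most. Time passes only in rows, so rows that do not move let the fingers close. It gives the time, the measured TCP pose, the force, the opening and the grip force at its end, in the units of the state.
- get_state(): the state, without advancing time (a new reading comes with each control period).
- camera(name): name is "side" or "top" or "wrist"; returns a dict with "pixels" (400x640x3 uint8, red, green, blue), "fx", "fy", "cx", "cy" (pixels), "xyz" and "orientation" of the camera in the world. Camera axes: x right, y down, z forward; pixel columns grow to the right and rows downward; lengths in m; the calibration is good to about 2 mm. A picture is of the moment at which its call begins. There is no depth.
- finish_job(): hands the job in; it is judged then, once.
The state is a dict: "clock": time; "q": joint angles; "qvel": joint speeds; "joint_torque": joint torques, N m; "tool_pos": TCP position; "orientation": TCP orientation; "force": force on the tool from outside, world axes, zero at the start; "torque": the same for the moment, N m; "finger_gap": finger opening in m; "gripper_force": force on a finger pad.
Only numpy, scipy, OpenCV 4.12 (cv2) and the standard library are available. Lean on these libraries where they do the work, as an engineer would, in place of code of your own. Each camera call takes 0.05 s, during which the arm holds its last target. There are 200 camera calls.

TASK

The red cap of the jam jar in the wooden cradle is locked by the black-knobbed steel pin: draw the pin straight up out of its bore and park it, hanging upright by its knob, in the open notch at the side of the cradle. Then twist the tight cap anticlockwise until its threads let go, leaving the jar seated in the cradle, and lift the cap just clear of the mouth. Finish while still holding the cap level, a couple of centimetres above the jar, and leave the other things on the counter alone.

Things in the scene. Friction and masses are not known exactly. Their poses are not given: they have to be found in the camera images.
- cradle: Fixed wooden jar cradle, about 100 x 138 mm, with its yaw varying by up to 40 degrees either way. Origin on the counter under the centre of the nest; z up. On its -y side stand, in line, an aluminium post 26 x 22 mm (top 98 mm high, axis at y = -53 mm) and outside it a flat aluminium plate 40 mm wide with the parking notch.
- nest (a point): Centre of the floor of the cradle's square nest, 12 mm above the counter. The nest is 72 x 72 mm inside, its walls rise 30 mm above this floor; it keeps the jar from turning and shifting but not from being lifted.
- bore (a point): Centre of the mouth of the upright blind bore in the top of the post, 98 mm above the counter, axes as the cradle. Bore 12 mm across and 34 mm deep.
- notch (a point): Parking place in the cradle's U notch: on the top face of a plate 8 mm thick (74 mm above the counter), 94 mm from the nest's centre to the cradle's -y, axes as the cradle. The slot is 14 mm wide, runs along y from 6 mm inside (+y) of this point to 20 mm outside, where its end is open. The pin's shank drops in from above, the knob's underside rests on the plate; below is only the counter.
- pin: Loose steel locking pin, 70 g: shank 10 mm across and 68 mm long with a chamfered foot, topped by a black round knob 26 mm across and 28 mm tall. Origin at the foot of the shank; z along the shank to the knob. At the start it stands in the bore, foot on the bore's floor, passing through the cap's forked ear; the knob's underside is then 132 mm above the counter.
- pin_knob (a point): Centre of the pin's knob, 82 mm above its foot: the place to grip it.
- pin_collar (a point): Centre of the knob's underside, 68 mm above the pin's foot.
- jar: Loose amber glass jam jar, about 450 g, square foot 70 x 70 mm and 80 mm tall, then a round neck 46 mm across up to the mouth. Origin under its foot; z up; it stands in the nest with its axes along the cradle's.
- mouth (a point): Centre of the jar's mouth rim, 104 mm above its foot (116 mm above the counter when seated), axes as the jar. An orange sprung seal ring stands about 3 mm above the rim and pushes up on the closed cap with about 20 N.
- cap: Loose round red screw cap, about 60 g, 62 mm across, 20 mm tall; origin at the centre of its lower edge; z up. Three inner lugs sit tight under thread ramps of the neck. Turned anticlockwise seen from above (0.2 to 0.5 N m, fading) it rises about 1 mm; after about 45 degrees the lugs leave the threads and it lifts straight off; beyond about 95 degrees they run against stops.
- cap_top (a point): Centre of the cap's top face, 20 mm above its lower edge; 122 mm above the counter when closed.
- ear (a point): Middle of the slot in the cap's forked ear, 53 mm from the cap's axis on its -y side. The ear is 25 mm wide and reaches 61 mm from the axis: two prongs 10 to 18 mm above the cap's lower edge, with a 13 mm slot between them that the pin passes through. Grip the cap's round side across the ear's direction, clear of the ear.
- mug: Blue mug, 76 mm across, 85 mm tall; bystander. Origin under its foot.
- honey_jar: Round honey jar with a brass cap, 60 mm across, 85 mm tall; bystander. Origin under its foot.
- pepper_mill: Dark wooden pepper mill, 52 mm across, 138 mm tall; bystander. Origin under its foot.
- ramekin: White bowl, 80 mm across, 45 mm tall, near the cradle; bystander. Origin under its foot.
- butter_tin: Blue tin box 55 x 85 x 40 mm, near the cradle; bystander. Origin under its centre.
- spoon: Wooden spoon lying on the counter; bystander. Origin under its middle.
Not all that is in view belongs to the job. Several things have the shape of the cradle; the one meant has the colours described above. What is shaped like the jar but turquoise is not meant.

How it is judged:
On the way, in this order (a step that is already met when the one before it is completed fails the run):
1. the pin is drawn up out of its bore (z of pin in the frame of bore above 0.003 m), for 0.1 s.
2. the pin hangs upright in the side notch, let go (horizontal distance between pin_collar and notch below 0.015 m and z of pin_collar in the frame of notch between -0.004 and 0.005 m and angle between pin's own z axis and vertical below 0.15 rad and contact force between the fingers and pin below 0.2 N and linear speed of pin below 0.03 m/s), for 0.2 s.
3. the cap is turned anticlockwise until its threads let go (42 degrees), jar still in its nest (x of ear in the frame of mouth above 0.0355 m and horizontal distance between cap_top and mouth below 0.01 m and z of jar in the frame of nest below 0.006 m and horizontal distance between jar and nest below 0.006 m and angle between jar's own z axis and vertical below 0.06 rad), for 0.1 s.
At the end, for the whole second after the job is handed in: Fingers hold the cap still, level within 11 deg, lower edge 4 to 50 mm above the mouth and within 20 mm of its axis, touching neither jar, cradle nor pin; the pin hangs upright in the notch (within 15 mm, knob on the plate within 5 mm); the jar is upright in its nest (z of cap in the frame of mouth between 0.004 and 0.05 m and horizontal distance between cap and mouth below 0.02 m and angle between cap's own z axis and vertical below 0.2 rad and contact force between the fingers and cap above 2 N and contact force between cap and jar below 0.2 N and contact force between cap and cradle below 0.2 N and contact force between cap and pin below 0.2 N and linear speed of cap below 0.03 m/s and horizontal distance between pin_collar and notch below 0.015 m and z of pin_collar in the frame of notch between -0.004 and 0.005 m and angle between pin's own z axis and vertical below 0.15 rad and z of jar in the frame of nest below 0.006 m and horizontal distance between jar and nest below 0.006 m and angle between jar's own z axis and vertical below 0.06 rad); the arm keeps its last pose, push and grip.
It fails at once if the jar is lifted out of its nest or tipped (z of jar in the frame of nest above 0.012 m or angle between jar's own z axis and vertical above 0.2 rad).
It fails at once if a bystander is pushed more than 30 mm or knocked over (distance of any of mug, honey_jar, pepper_mill, ramekin, butter_tin, spoon from where it was at the start of the episode above 0.03 m or angle between any of mug, honey_jar, pepper_mill, ramekin, butter_tin, spoon's own z axis and vertical above 0.6 rad).
It also fails if it takes over 45 s, if anything falls off the work surface, if the arm or the gripper's body presses on something with over 40 N, if the wrist force passes 120 N, or if a joint passes its speed limit or range.

## Working session

There is one attempt and no reset: what is moved stays moved. The work goes in short steps, Python scripts to look and compute and a shell command to move; the robot and the scene stay as the last step left them, time stands still between calls to the robot, and variables do not carry over. Pictures are saved under pics/ and viewed, at most 10 in all, crops included, and the job is handed in when it is done.

```bash
mkdir -p pics; cat > h.py <<'E'
from workcell import *
import numpy as np, cv2
from scipy.spatial.transform import Rotation as R
def shot(n,name):
    c=camera(n); cv2.imwrite(f'pics/{name}.png',c['pixels'][:,:,::-1]); np.save(f'pics/{name}.npy',c,allow_pickle=True); return c
def load(name): return np.load(f'pics/{name}.npy',allow_pickle=True).item()
def ray(c,u,v):
    d=R.from_quat(c['orientation']).apply([(u-c['cx'])/c['fx'],(v-c['cy'])/c['fy'],1]); return np.array(c['xyz']),d
def onz(c,u,v,z):
    o,d=ray(c,u,v); return o+d*(z-o[2])/d[2]
def proj(c,p):
    q=R.from_quat(c['orientation']).inv().apply(np.array(p)-c['xyz']); return [c['fx']*q[0]/q[2]+c['cx'],c['fy']*q[1]/q[2]+c['cy']]
E
python3 - <<'E'
from h import *
a=shot('top','top1');b=shot('side','side1')
cv2.imwrite('pics/both.png',cv2.resize(np.vstack([a['pixels'],b['pixels']])[:,:,::-1],(480,600)) )
print(a['xyz'],a['orientation'],a['fx'],b['xyz'])
s=get_state();print(s['clock'],s['tool_pos'],s['orientation'],s['force'])
E
```

```text
[ 0.25302456 -0.00843736  1.73815728] [-0.69912304  0.71002603 -0.05576338  0.06309095] 516.8048622612118 [ 0.10569884 -0.62446153  0.94098459]
0.1 [0.20686185 0.58912485 0.19329505] [ 1.68088181e-01  9.85771569e-01 -8.48806061e-04 -2.38468737e-04] [ 0.34350071 -0.18333295  0.09005463]
```

View pics/top1.png

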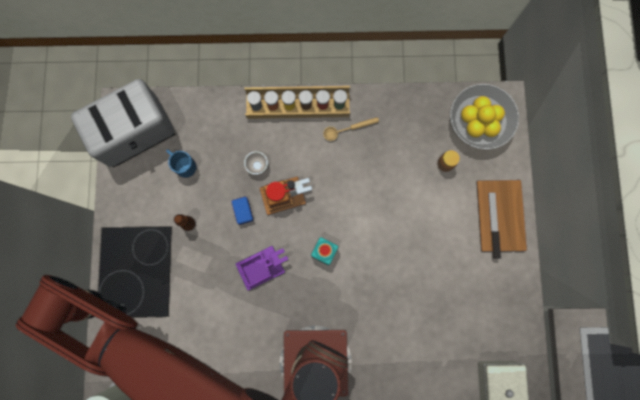

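View pics/side1.png

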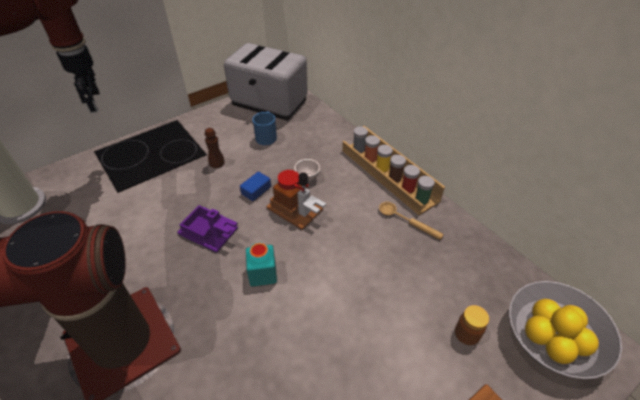

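The top view shows three candidates: the brown cradle with red cap and aluminium plate at (283,194), an empty purple cradle at (262,268), and a turquoise jar with red lid at (325,250). Only the brown one at (283,194) fits, being wooden with an amber jar, red cap and black knob. I'll confirm it in an enlarged crop.

```bash
python3 - <<'E'
from h import *
a=load('top1');b=load('side1')
A=cv2.resize(a['pixels'][170:220,245:325],None,fx=8,fy=8,interpolation=2)
B=cv2.resize(b['pixels'][165:235,255:335],None,fx=8,fy=8,interpolation=2)[:,:640]
cv2.imwrite('pics/crop1.png',cv2.resize(np.vstack([A,B])[:,:,::-1],(400,600)))
for n,c,(x0,x1,y0,y1) in (('top',a,(255,320,165,225)),('side',b,(260,330,165,230))):
    p=c['pixels'].astype(int); m=((p[...,0]>130)&(p[...,1]<60)&(p[...,2]<60)).astype(np.uint8)
    mm=np.zeros_like(m);mm[y0:y1,x0:x1]=m[y0:y1,x0:x1]
    ys,xs=np.nonzero(mm); print(n,xs.mean(),ys.mean(),len(xs),onz(c,xs.mean(),ys.mean(),.122))
E
```

```text
top 275.9328621908127 191.1625441696113 283 [0.54372169 0.11752075 0.122     ]
side 288.04761904761904 177.34920634920636 252 [0.5430442  0.11649574 0.122     ]
```

View pics/crop1.png

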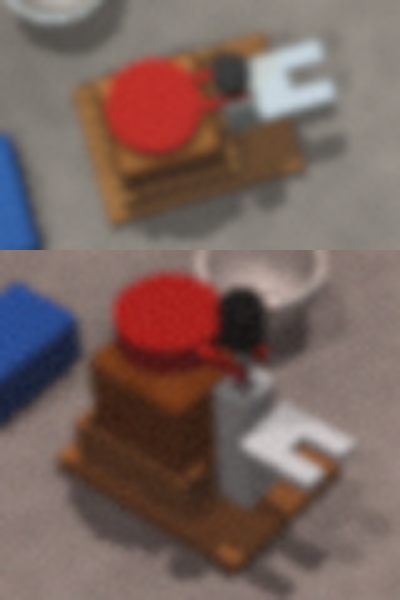

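The crop confirms it: amber jar, red cap, black knob, aluminium post and notch plate in the brown cradle. Knob centre is near top pixel (291,185). Next I measure the yaw and bring the tool over the pin.

```bash
cat >> h.py <<'E'
def goto(p,ydir,tilt0=True):
    """needed shift (tool mm) and rotvec (deg): TCP to p, tool down, closing axis ydir (nearest of 2)"""
    s=get_state(); r=R.from_quat(s['orientation']); y=np.array([*ydir,0.])/np.linalg.norm(ydir)
    if r.apply([0,1,0])@y<0: y=-y
    z=np.array([0,0,-1.]); T=R.from_matrix(np.array([np.cross(y,z),y,z]).T)
    print('tcp',np.round(s['tool_pos'],4),'q6',round(s['q'][5],2),'t',round(s['clock'],2),'gap',round(s['finger_gap'],4),'F',np.round(s['force'],1))
    print('shift mm',np.round(r.inv().apply(np.array(p)-s['tool_pos'])*1e3,1),'rot deg',np.round(np.degrees((r.inv()*T).as_rotvec()),2))
E
python3 - <<'E'
from h import *
a=load('top1');b=load('side1')
for n,c,(x0,x1,y0,y1) in (('top',a,(283,300,176,196)),('side',b,(296,310,170,190))):
    p=c['pixels'].astype(int)[y0:y1,x0:x1]; m=p.max(2)<75
    _,l,st,ce=cv2.connectedComponentsWithStats(m.astype(np.uint8)); i=1+st[1:,4].argmax()
    u,v=ce[i]+[x0,y0]; print(n,u,v,st[i],onz(c,u,v,.15))
k=onz(a,290.7,185,.15)[:2]; cap=np.array([.5434,.117]); d=k-cap
# plate slot-end centre from top crop: plate spans px ~(295..313)
print(d,np.linalg.norm(d),np.degrees(np.arctan2(d[1],d[0]))+90)
d/=np.linalg.norm(d); goto([*(cap+.053*d),.3],[-d[1],d[0]])
E
```

```text
top 290.5405405405405 184.78378378378378 [ 5  6  6  7 37] [0.55820795 0.06952273 0.15      ]
side 303.3821138211382 179.8617886178862 [  2   3  12  15 123] [0.55530174 0.05903283 0.15      ]
[ 0.01411082 -0.04797108] 0.05000339340528877 16.391384901164827
tcp [0.2069 0.5891 0.1933] q6 -0.13 t 0.1 gap 0.0855 F [ 0.3 -0.2  0.1]
shift mm [-504.9 -377.1 -106.1] rot deg [-1.000e-01  4.000e-02  5.426e+01]
```

```bash
python3 -m inch '[[[-31,-23,-7],[0,0,0]],[[-31,-23,-7],[0,0,0]],[[-31,-23,-7],[0,0,0]],[[-31,-23,-7],[0,0,0]],[[-31,-23,-7],[0,0,0]],[[-31,-23,-7],[0,0,0]],[[-31,-23,-7],[0,0,0]],[[-31,-23,-7],[0,0,0]],[[-31,-23,-7],[0,0,0]],[[-31,-23,-7],[0,0,0]]]' | tail -3
python3 -m inch '[[[-31,-23,-6],[0,0,0]],[[-31,-23,-6],[0,0,0]],[[-31,-23,-6],[0,0,0]],[[-31,-23,-6],[0,0,0]],[[-31,-24,-6],[0,0,0]],[[-31,-24,-6],[0,0,0]],[[0,0,0],[0,0,7]],[[0,0,0],[0,0,7]],[[0,0,0],[0,0,7]],[[0,0,0],[0,0,7]]]' | tail -3
python3 -m inch '[[[0,0,0],[0,0,7]],[[0,0,0],[0,0,7]],[[0,0,0],[0,0,6]],[[0,0,0],[0,0,6]],[[0,0,0],[0,0,0]],[[0,0,0],[0,0,0]]]' | tail -3
python3 - <<'E'
from h import *
c=shot('wrist','w1'); goto([.558,.0662,.3],[.96,.28])
print(c['xyz'],[proj(c,p) for p in ([.558,.066,.146],[.543,.117,.122])])
E
```

```text
force: [1.5, 0.3, 1.1]
finger_gap: 0.0854
gripper_force: 0.0
force: [0.1, -0.3, 0.7]
finger_gap: 0.0856
gripper_force: 0.0
force: [-1.6, -1.0, 0.6]
finger_gap: 0.0859
gripper_force: 0.0
tcp [0.5523 0.0762 0.3   ] q6 -0.3 t 2.32 gap 0.0854 F [0.5 0.6 0.8]
shift mm [-11.3   2.5  -0. ] rot deg [-0.03 -0.01  0.58]
[0.53180635 0.14457496 0.47988362] [[np.float64(322.57924091613467), np.float64(179.46560601391704)], [np.float64(322.8724659240072), np.float64(126.1411880774966)]]
```

View pics/w1.png

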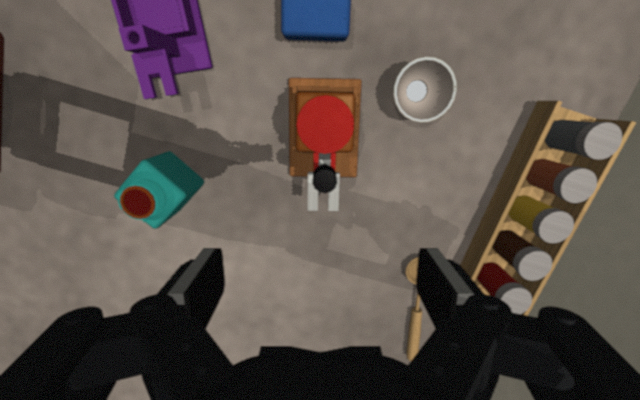

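The wrist view shows the red cap at (326,124), the knob at (325,179) and the plate around (323,195). The gripper is nearly square to the cradle. I'll refine these numbers from this view.

```bash
python3 - <<'E'
from h import *
c=load('w1'); p=c['pixels'].astype(int)
def comp(m,x0,x1,y0,y1):
    m=m[y0:y1,x0:x1].astype(np.uint8); _,l,st,ce=cv2.connectedComponentsWithStats(m); i=1+st[1:,4].argmax()
    return np.argwhere(l==i)[:,::-1]+[x0,y0]
red=comp((p[...,0]>120)&(p[...,1]<50),290,360,85,152)
(cx,cy),r=cv2.minEnclosingCircle(red.astype(np.float32)); print('cap',cx,cy,r,red.mean(0))
cap=onz(c,*red.mean(0),.122);print(cap)
kn=comp(p.max(2)<60,305,345,160,200);(kx,ky),r=cv2.minEnclosingCircle(kn.astype(np.float32));print('knob',kx,ky,r,onz(c,kx,ky,.155))
pl=comp((p.min(2)>140),300,350,165,220);print('plate',pl.min(0),pl.max(0))
L=pl[pl[:,0]<320];Rr=pl[pl[:,0]>328]
low=[pl[pl[:,1]>195]]
for v in (200,204,207):
    xs=np.sort(pl[pl[:,1]==v][:,0]);g=np.argmax(np.diff(xs));print(v,xs[0],xs[g],xs[g+1],xs[-1],onz(c,(xs[g]+xs[g+1])/2,v,.074),onz(c,(xs[0]+xs[-1])/2,v,.074))
wd=comp((p[...,0]-p[...,2]>35),280,370,70,185)
rect=cv2.minAreaRect(wd.astype(np.float32));print('base',rect)
for q in cv2.boxPoints(rect): print(onz(c,*q,.012))
E
```

```text
cap 324.68353271484375 123.82765197753906 29.149112701416016 [324.68854369 123.83456311]
[0.54415976 0.11989471 0.122     ]
knob 324.4230651855469 178.03846740722656 14.050406455993652 [0.55866224 0.07009987 0.155     ]
plate [308 175] [317 209]
200 308 308 309 316 [0.55409328 0.01740737 0.074     ] [0.55845908 0.01872472 0.074     ]
204 308 308 309 317 [0.55562392 0.01214101 0.074     ] [0.56063149 0.01365207 0.074     ]
207 308 308 309 317 [0.55677921 0.00816609 0.074     ] [0.56180043 0.00968132 0.074     ]
base ((323.7842102050781, 126.9464111328125), (73.12317657470703, 99.11956787109375), 0.9548412561416626)
[0.51602719 0.02428159 0.012     ]
[0.48231247 0.1576615  0.012     ]
[0.57740993 0.18470513 0.012     ]
[0.61950166 0.05357658 0.012     ]
```

```bash
python3 -m inch '[[[-5,1.5,20],[0,0,0.6]],[[-4,1.5,30],[0,0,0]],[[0,0,30],[0,0,0]],[[0,0,10],[0,0,0]],[[0,0,0],[0,0,0]],[[0,0,0],[0,0,0]]]' 60 | tail -3
python3 - <<'E'
from h import *
c=shot('wrist','w2'); goto([.559,.068,.132],[.96,.2795])
print([proj(c,p) for p in ([.559,.068,.160],[.544,.119,.122],[.5703,.0288,.074])])
E
```

```text
force: [-0.1, 0.5, 1.7]
finger_gap: 0.0603
gripper_force: 0.0
tcp [0.5588 0.0685 0.2121] q6 -0.3 t 2.87 gap 0.0597 F [ 0.6  0.2 -0.4]
shift mm [-0.5 -0.1 80.1] rot deg [ 0.11  0.03 -0.13]
[[np.float64(321.37524771351724), np.float64(199.08365083019078)], [np.float64(320.9192611983886), np.float64(122.02575505758274)], [np.float64(321.0607335927752), np.float64(211.99197817459)]]
```

View pics/w2.png

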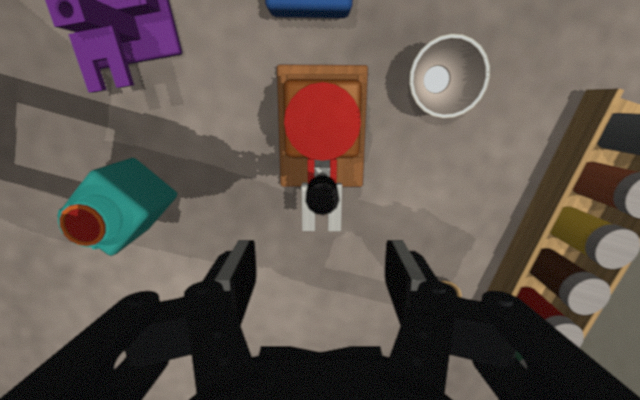

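The knob is at (322,195), the cap at (322,121) and the plate centred at column 321.5, all within about 1 mm of the predictions. Descending and gripping.

```bash
python3 -m inch '[[[0,0,20],[0,0,0]],[[0,0,20],[0,0,0]],[[0,0,20],[0,0,0]],[[0,0,12],[0,0,0]],[[0,0,8],[0,0,0]],[[0,0,0],[0,0,0]]]' 50| tail -6
python3 -m inch '[[[0,0,0],[0,0,0]],[[0,0,0],[0,0,0]],[[0,0,0],[0,0,0]],[[0,0,0],[0,0,0]],[[0,0,0],[0,0,0]],[[0,0,0],[0,0,0]]]' 10| tail -6
```

```text
clock: 3.37
tool_pos: [0.5576, 0.0684, 0.1298]
orientation: [0.601, 0.799, -0.0, -0.0]
force: [0.1, 0.5, 0.1]
finger_gap: 0.05
gripper_force: 0.0
clock: 3.87
tool_pos: [0.5582, 0.0684, 0.1308]
orientation: [0.601, 0.799, 0.0, 0.0]
force: [-0.0, 0.5, -0.8]
finger_gap: 0.01
gripper_force: 0.0
```

```bash
python3 - <<'E'
from h import *
c=shot('wrist','w3'); b=shot('side','s3')
A=cv2.resize(c['pixels'],(560,350)); B=cv2.resize(b['pixels'][150:235,240:376],(400,250),interpolation=2)
o=np.zeros((600,560,3),np.uint8);o[:350]=A;o[350:,:400]=B;cv2.imwrite('pics/c3.png',o[:,:,::-1])
E
```

```text
(no output)
```

View pics/c3.png

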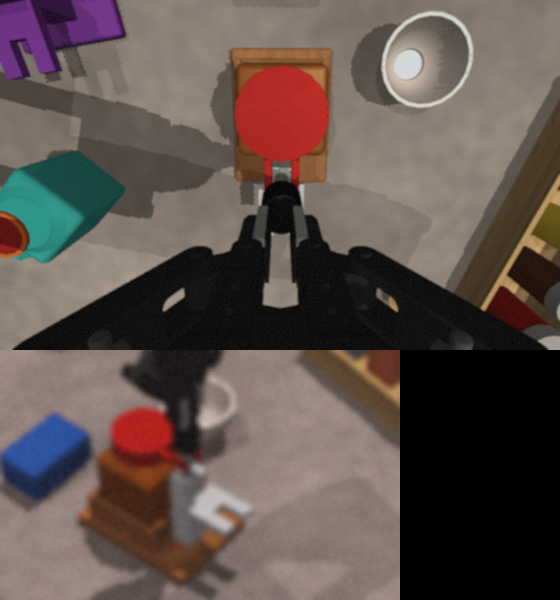

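The fingers closed to 10 mm with no force, so the knob, seen at about (281,205) in the resized wrist view, is not between the pads. I'll check where the TCP projects.

```bash
python3 - <<'E'
from h import *
c=load('w3');s=get_state();t=s['tool_pos']
print('xyz',c['xyz'],'axis',R.from_quat(c['orientation']).apply([0,0,1]))
for n,p in (('tcp',t),('grasp',np.array(t)+[0,0,.019]),('knobtop',[.559,.068,.160]),('knobbot',[.559,.068,.132]),('cap',[.544,.119,.122])): print(n,np.round(proj(c,p),1))
A=cv2.resize(c['pixels'][170:320,230:410],None,fx=4,fy=4,interpolation=2);cv2.imwrite('pics/c4.png',A[:,:,::-1])
E
```

```text
xyz [0.53835252 0.13705736 0.31071789] axis [ 0.0783719  -0.27090376 -0.95941076]
tcp [319.8 223.2]
grasp [319.8 236.3]
knobtop [321.5 246.1]
knobbot [321.2 225.3]
cap [320.6 131.9]
```

View pics/c4.png

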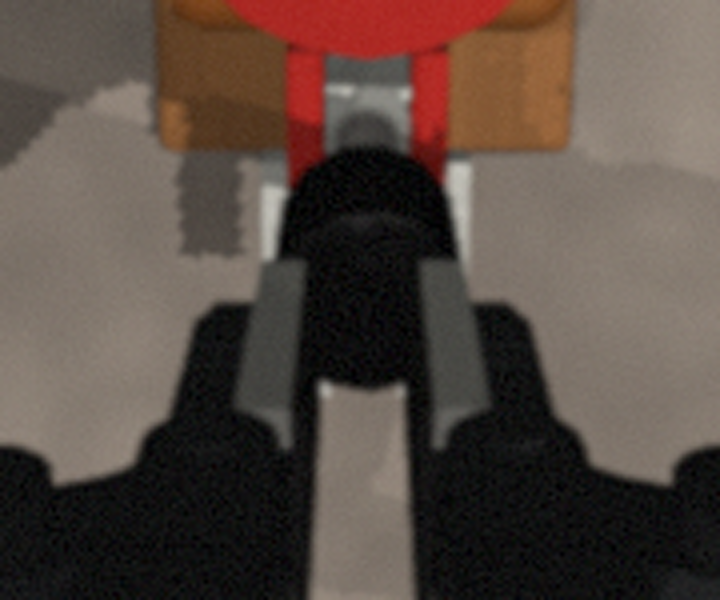

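The crop shows the pads straddling the knob's upper part at about (370,300), with the knob between them, so the 10 mm reading conflicts with the picture. Reading the state again.

```bash
python3 -m inch '[[[0,0,0],[0,0,0]],[[0,0,0],[0,0,0]],[[0,0,0],[0,0,0]]]' 2| tail -6
```

```text
clock: 4.22
tool_pos: [0.5578, 0.0684, 0.1302]
orientation: [0.601, 0.799, -0.0, -0.0]
force: [-0.4, 0.4, 0.4]
finger_gap: 0.0017
gripper_force: 0.0
```

```bash
python3 - <<'E'
from h import *
a=load('w3');c=shot('wrist','w4')
print(a['fx'],np.abs(a['pixels'].astype(int)-c['pixels'])[170:320,230:410].mean())
s=get_state();print({k:np.round(s[k],3) for k in s})
A=np.hstack([cv2.resize(x['pixels'][170:320,250:390],None,fx=2.8,fy=4,interpolation=2) for x in (a,c)]);cv2.imwrite('pics/c5.png',A[:,:,::-1])
E
```

```text
326.6309669178093 14.374691358024691
{'clock': np.float64(4.267), 'q': array([-0.018,  0.125,  1.758, -0.   ,  1.258, -0.298]), 'qvel': array([-0.001,  0.001, -0.002, -0.001, -0.   ,  0.   ]), 'joint_torque': array([-1.0000e-03, -4.3282e+01, -3.7140e+01, -0.0000e+00,  1.0000e-03,
        0.0000e+00]), 'tool_pos': array([0.558, 0.068, 0.13 ]), 'orientation': array([ 0.601,  0.799, -0.   , -0.   ]), 'force': array([ 0.732, -0.27 ,  0.279]), 'torque': array([-0.001, -0.007, -0.064]), 'gripper_force': np.float64(0.0), 'finger_gap': np.float64(0.002)}
```

View pics/c5.png

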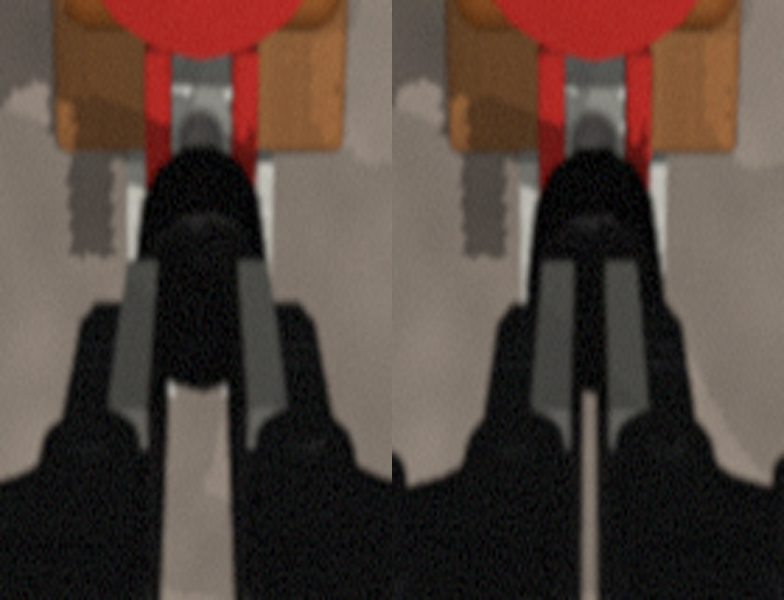

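Comparing gaps of 10 mm (left) and 2 mm (right), the fingers close fully, in front of and above the knob. Finger spacing in the pictures puts the tip edge at 0.15 m depth, so the real tips are near z 0.17, about 40 mm above the reported TCP and just over the 0.16 m knob top. I'll open, descend 15 mm at a time while watching the force, and grip again.

```bash
python3 -m inch '[[[0,0,0],[0,0,0]],[[0,0,0],[0,0,0]],[[0,0,0],[0,0,0]],[[0,0,0],[0,0,0]],[[0,0,0],[0,0,0]]]' 55| tail -2
python3 -m inch '[[[1,0,5],[0,0,0]],[[1,0,5],[0,0,0]],[[0,0,5],[0,0,0]],[[0,0,0],[0,0,0]]]' | tail -5
python3 -m inch '[[[0,0,0],[0,0,0]],[[0,0,0],[0,0,0]],[[0,0,0],[0,0,0]],[[0,0,0],[0,0,0]],[[0,0,0],[0,0,0]]]' 18| tail -5
python3 - <<'E'
from h import *
shot('wrist','w5')
E
```

```text
finger_gap: 0.0549
gripper_force: 0.0
tool_pos: [0.5561, 0.0704, 0.1135]
orientation: [0.601, 0.799, -0.001, -0.001]
force: [0.5, -0.3, 0.2]
finger_gap: 0.0551
gripper_force: 0.0
tool_pos: [0.5577, 0.0703, 0.1157]
orientation: [0.602, 0.799, 0.0, 0.0]
force: [0.2, -0.1, 1.2]
finger_gap: 0.0226
gripper_force: 58.8
```

Contact now: a 22.6 mm gap at 59 N, on the knob's rounded top. I'll go 14 mm lower for a full grip.

```bash
python3 -m inch '[[[0,0,0],[0,0,0]],[[0,0,0],[0,0,0]],[[0,0,0],[0,0,0]],[[0,0,0],[0,0,0]],[[0,0,5],[0,0,0]],[[0,0,5],[0,0,0]],[[0,0,4],[0,0,0]],[[0,0,0],[0,0,0]],[[0,0,0],[0,0,0]]]' 50| tail -5
python3 -m inch '[[[0,0,0],[0,0,0]],[[0,0,0],[0,0,0]],[[0,0,0],[0,0,0]],[[0,0,0],[0,0,0]],[[0,0,0],[0,0,0]]]' 15| tail -6
```

```text
tool_pos: [0.5568, 0.0703, 0.1006]
orientation: [0.601, 0.799, -0.0, -0.001]
force: [-0.7, -0.1, 0.6]
finger_gap: 0.0501
gripper_force: 0.0
clock: 6.65
tool_pos: [0.5578, 0.0704, 0.1018]
orientation: [0.601, 0.799, 0.0, 0.0]
force: [0.2, 0.6, 0.8]
finger_gap: 0.0243
gripper_force: 58.9
```

Full grip. Drawing the pin straight up 42 mm.

```bash
python3 -m inch '[[[0,0,-3],[0,0,0]],[[0,0,-4],[0,0,0]],[[0,0,-5],[0,0,0]],[[0,0,-5],[0,0,0]],[[0,0,-5],[0,0,0]],[[0,0,-5],[0,0,0]],[[0,0,-5],[0,0,0]],[[0,0,-5],[0,0,0]],[[0,0,-5],[0,0,0]],[[0,0,-3],[0,0,0]]]' | tail -6
python3 -m inch '[[[0,0,-3],[0,0,0]],[[0,0,0],[0,0,0]],[[0,0,0],[0,0,0]]]' | tail -6
python3 - <<'E'
from h import *
w=shot('wrist','w6');s=shot('side','s6');goto([.544+.099*.2795,.119-.099*.96,.15],[.96,.2795])
A=cv2.resize(w['pixels'],(480,300));B=cv2.resize(s['pixels'][130:230,240:400],(480,300),interpolation=2);cv2.imwrite('pics/c6.png',np.vstack([A,B])[:,:,::-1])
E
```

```text
clock: 7.48
tool_pos: [0.5577, 0.0703, 0.1473]
orientation: [0.602, 0.799, 0.0, 0.0]
force: [-0.6, -0.6, -1.0]
finger_gap: 0.0243
gripper_force: 58.9
clock: 7.73
tool_pos: [0.5574, 0.0703, 0.1494]
orientation: [0.602, 0.799, 0.0, 0.0]
force: [0.1, 0.1, -1.0]
finger_gap: 0.0243
gripper_force: 58.9
tcp [0.5571 0.0703 0.1489] q6 -0.29 t 7.83 gap 0.0243 F [-0.5  0.5 -1.1]
shift mm [-48.6   1.2  -1.1] rot deg [-0.04 -0.01 -0.19]
```

View pics/c6.png

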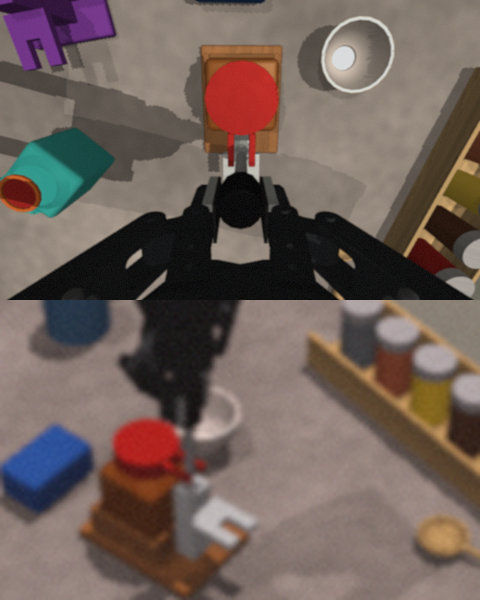

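The pin is held by its knob at (240,200), raised 47 mm, and its foot is out of the bore. Moving 46 mm outward to the notch, then lowering.

```bash
python3 -m inch '[[[-5,0,0],[0,0,0]],[[-8,0,0],[0,0,0]],[[-10,0,0],[0,0,0]],[[-10,0,0],[0,0,0]],[[-8,0,0],[0,0,0]],[[-5,0,0],[0,0,0]],[[0,0,0],[0,0,0]],[[0,0,0],[0,0,0]],[[0,0,0],[0,0,0]]]' | tail -6
python3 - <<'E'
from h import *
w=shot('wrist','w7');s=shot('side','s7');goto([.544+.099*.2795,.119-.099*.96,.15],[.96,.2795])
A=cv2.resize(w['pixels'][110:310,160:480],(640,400))
print([np.round(proj(s,[.544+a*.2795,.119-a*.96,z]),1) for a,z in((.098,.110),(.098,.178),(.094,.074),(.114,.074))])
B=cv2.resize(s['pixels'][160:230,260:372],(320,200),interpolation=2)
o=np.zeros((600,640,3),np.uint8);o[:400]=A;o[400:,:320]=B
p=w['pixels'].astype(int);m=p.min(2)>135
for v in range(195,260,6):
    xs=np.nonzero(m[v,270:370])[0]+270
    if len(xs)>3: print(v,xs[0],xs[-1],len(xs))
cv2.imwrite('pics/c7.png',o[:,:,::-1])
E
```

```text
clock: 8.58
tool_pos: [0.57, 0.0262, 0.1492]
orientation: [0.602, 0.799, 0.0, -0.0]
force: [-0.6, -0.5, -0.9]
finger_gap: 0.0239
gripper_force: 58.9
tcp [0.5699 0.0265 0.1493] q6 -0.37 t 8.68 gap 0.0241 F [-0.1 -0.4 -0.9]
shift mm [-2.9  1.  -0.7] rot deg [-0.   -0.01 -0.16]
[array([316. , 195.2]), array([315.8, 176.8]), array([315. , 203.7]), array([320.8, 206.9])]
195 308 346 22
201 309 346 21
207 309 345 20
```

View pics/c7.png

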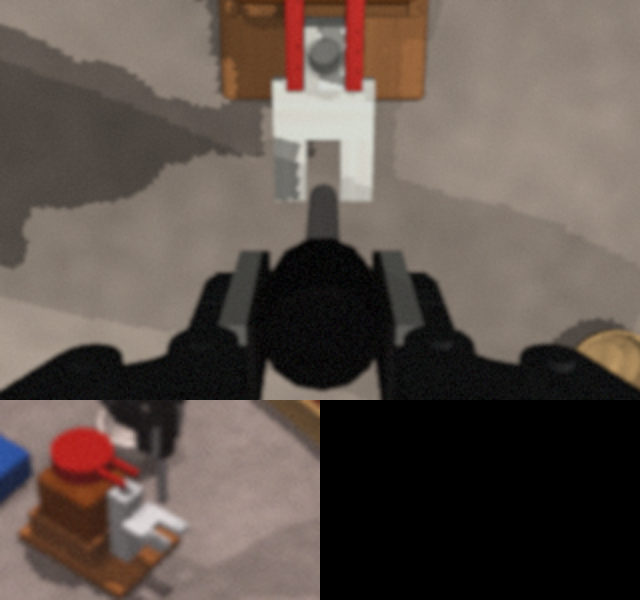

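The shank's foot is at crop (322,187) and the slot spans columns 308-340 with its closed end at y=140. The pin is about 1 mm left of the slot's middle, so I'll check the distance along the slot before lowering.

```bash
python3 - <<'E'
from h import *
c=load('w7');D=np.array([.2795,-.96]);X=np.array([.96,.2795]);o=np.array([.544,.119])
for n,u,v,z in (('foot far edge',321,203,.111),('slot inner end',322,180,.074),('plate end',322,210,.074),('ear tip L',307.5,155,.12),('plate L',296.5,195,.074),('plate R',346.5,195,.074)):
    p=onz(c,u,v,z)[:2]-o;print(n,np.round([p@D*1e3,p@X*1e3],1))
print(c['cx'])
E
```

```text
foot far edge [96.1 -0.3]
slot inner end [88.7  0.6]
plate end [114.2   0.5]
ear tip L [60.6 -8.9]
plate L [101.2 -20.2]
plate R [101.4  20.5]
320.07562545107976
```

```bash
python3 -m inch '[[[1,0.5,5],[0,0,0]],[[1,0.5,8],[0,0,0]],[[0,0,10],[0,0,0]],[[0,0,10],[0,0,0]],[[0,0,10],[0,0,0]],[[0,0,10],[0,0,0]],[[0,0,7],[0,0,0]],[[0,0,0],[0,0,0]]]' | tail -6
python3 -m inch '[[[0,0,8],[0,0,0]],[[0,0,8],[0,0,0]],[[0,0,8],[0,0,0]],[[0,0,5],[0,0,0]],[[0,0,5],[0,0,0]],[[0,0,0],[0,0,0]],[[0,0,0],[0,0,0]]]' | tail -6
python3 - <<'E'
from h import *
w=shot('wrist','w8');goto([.5714,.025,.044],[.96,.2795])
E
```

```text
clock: 9.35
tool_pos: [0.5687, 0.0284, 0.0866]
orientation: [0.602, 0.799, -0.001, -0.002]
force: [-0.7, -0.5, -0.6]
finger_gap: 0.0239
gripper_force: 58.9
clock: 9.93
tool_pos: [0.5703, 0.0283, 0.055]
orientation: [0.601, 0.799, -0.0, -0.0]
force: [0.2, 0.1, -0.7]
finger_gap: 0.024
gripper_force: 58.9
tcp [0.5706 0.0283 0.0554] q6 -0.37 t 9.98 gap 0.0235 F [-0.2  0.2 -1.4]
shift mm [-3.4 -0.1 11.4] rot deg [ 0.    0.   -0.19]
```

```bash
python3 -m inch '[[[0,0,3],[0,0,0]],[[0,0,3],[0,0,0]],[[0,0,2],[0,0,0]],[[0,0,0],[0,0,0]],[[0,0,0],[0,0,0]]]' | tail -6
python3 -m inch '[[[0,0,1],[0,0,0]],[[0,0,1],[0,0,0]],[[0,0,1],[0,0,0]],[[0,0,0],[0,0,0]]]' | tail -6
```

```text
clock: 10.4
tool_pos: [0.5703, 0.0284, 0.0471]
orientation: [0.601, 0.799, -0.0, -0.0]
force: [0.0, -0.1, -0.1]
finger_gap: 0.0236
gripper_force: 58.9
clock: 10.73
tool_pos: [0.5703, 0.0283, 0.0441]
orientation: [0.601, 0.799, -0.0, -0.0]
force: [-0.1, 0.5, -1.0]
finger_gap: 0.0239
gripper_force: 58.9
```

```bash
python3 -m inch '[[[0,0,0.5],[0,0,0]],[[0,0,0.5],[0,0,0]],[[0,0,0],[0,0,0]]]' | tail -6
python3 -m inch '[[[0,0,0],[0,0,0]],[[0,0,0],[0,0,0]],[[0,0,0],[0,0,0]],[[0,0,0],[0,0,0]],[[0,0,0],[0,0,0]],[[0,0,0],[0,0,0]]]' 55| tail -6
python3 -m inch '[[[0,0,-8],[0,0,0]],[[0,0,-20],[0,0,0]],[[0,0,-25],[0,0,0]],[[0,0,-25],[0,0,0]],[[0,0,-25],[0,0,0]],[[0,0,-5],[0,0,0]],[[0,0,0],[0,0,0]],[[0,0,0],[0,0,0]]]' 85| tail -6
python3 - <<'E'
from h import *
w=shot('wrist','w9');t=shot('top','t9');D=np.array([.2795,-.96]);X=np.array([.96,.2795]);o=np.array([.544,.119])
p=w['pixels'].astype(int)
m=(p.max(2)<60).astype(np.uint8)
g=np.round(proj(w,[*(o+.097*D),.102])).astype(int);print('pred knob',g)
_,l,st,ce=cv2.connectedComponentsWithStats(m)
i=l[g[1],g[0]];print(i,st[i],ce[i])
if i: q=onz(w,*ce[i],.095)[:2]-o;print('knob along,lat',q@D*1e3,q@X*1e3)
for n,a,z in (('knobtop',.097,.102),('plate end',.114,.074)): print(n,proj(w,[*(o+a*D),z]))
r=(p[...,0]>120)&(p[...,1]<50);r[:, :250]=0;r[:,400:]=0
_,l,st,ce=cv2.connectedComponentsWithStats(cv2.morphologyEx(r.astype(np.uint8),cv2.MORPH_OPEN,np.ones((25,25))));i=1+st[1:,4].argmax();q=onz(w,*ce[i],.122)[:2];print('cap',st[i],ce[i],q,(q-o)@D*1e3,(q-o)@X*1e3)
goto([*o,.2],X)
E
```

```text
clock: 10.98
tool_pos: [0.5705, 0.0283, 0.0439]
orientation: [0.601, 0.799, -0.0, -0.0]
force: [-2.6, -0.3, 3.6]
finger_gap: 0.0239
gripper_force: 59.5
clock: 11.48
tool_pos: [0.5704, 0.0283, 0.0432]
orientation: [0.601, 0.799, -0.0, -0.0]
force: [1.4, 0.0, -0.2]
finger_gap: 0.055
gripper_force: 0.0
clock: 12.15
tool_pos: [0.5703, 0.0284, 0.1511]
orientation: [0.601, 0.799, 0.0, 0.0]
force: [-0.9, -0.1, -0.8]
finger_gap: 0.0851
gripper_force: 0.0
pred knob [320 202]
202 [ 304  179   33   38 1013] [319.96643633 197.54294176]
knob along,lat 95.6814155215234 -0.09983575400850823
knobtop [np.float64(320.10830055158624), np.float64(202.01309248993178)]
plate end [np.float64(320.179408274811), np.float64(211.09516640469923)]
cap [ 271    2  100  107 8808] [320.27963215  54.76748411] [0.5441197  0.12034235] -1.2551967536448567 0.4900931488207693
tcp [0.5692 0.0284 0.1495] q6 -0.37 t 12.25 gap 0.085 F [ 0.9 -0.   0.6]
shift mm [ 94.1   0.6 -50.4] rot deg [-0.16 -0.06 -0.19]
```

The pin is parked: the plate contact pushed back 3.6 N, and the knob measures 96 mm along the notch line, 0.1 mm off axis. Now over the cap and down.

```bash
python3 -m inch '[[[10,0.2,-5],[0,0,0]],[[16,0.2,0],[0,0,0]],[[20,0,0],[0,0,0]],[[20,0,0],[0,0,0]],[[16,0,0],[0,0,0]],[[10,0,0],[0,0,0]],[[2.5,0,0],[0,0,0]],[[0,0,0],[0,0,0]],[[0,0,0],[0,0,0]]]' 85| tail -6
python3 - <<'E'
from h import *
goto([.544,.1197,.066],[.96,.2795])
E
```

```text
clock: 13.0
tool_pos: [0.5447, 0.119, 0.1561]
orientation: [0.601, 0.799, -0.0, -0.0]
force: [-0.6, -1.3, -0.4]
finger_gap: 0.0853
gripper_force: 0.0
tcp [0.5447 0.119  0.1561] q6 -0.21 t 13.0 gap 0.0853 F [-0.6 -1.3 -0.4]
shift mm [ 0.9 -0.4 90.1] rot deg [-0.03  0.02 -0.18]
```

```bash
python3 -m inch '[[[0.5,0,10],[0,0,0]],[[0,0,15],[0,0,0]],[[0,0,15],[0,0,0]],[[0,0,12],[0,0,0]],[[0,0,10],[0,0,0]],[[0,0,8],[0,0,0]],[[0,0,5],[0,0,0]],[[0,0,0],[0,0,0]]]' 85| tail -5
python3 -m inch '[[[0,0,4],[0,0,0]],[[0,0,4],[0,0,0]],[[0,0,4],[0,0,0]],[[0,0,3],[0,0,0]],[[0,0,0],[0,0,0]],[[0,0,0],[0,0,0]]]' 85| tail -5
```

```text
tool_pos: [0.5438, 0.1195, 0.0799]
orientation: [0.602, 0.799, -0.001, -0.001]
force: [-0.7, -0.1, 0.3]
finger_gap: 0.0852
gripper_force: 0.0
tool_pos: [0.5445, 0.1198, 0.0662]
orientation: [0.601, 0.799, -0.0, -0.0]
force: [-0.9, 0.1, 0.8]
finger_gap: 0.085
gripper_force: 0.0
```

```bash
python3 -m inch '[[[0,0,0],[0,0,0]],[[0,0,0],[0,0,0]],[[0,0,0],[0,0,0]],[[0,0,0],[0,0,0]],[[0,0,0],[0,0,0]],[[0,0,0],[0,0,0]]]' 45| tail -6; python3 -c "
from h import *;print(get_state()['torque'])"
```

```text
clock: 14.67
tool_pos: [0.5447, 0.1197, 0.0671]
orientation: [0.601, 0.799, 0.0, 0.0]
force: [-3.0, -0.9, 6.1]
finger_gap: 0.059
gripper_force: 64.0
[-0.12790502  0.4779287   0.04636114]
```

The cap is gripped. Twisting anticlockwise, which is a turn about tool -z.

```bash
python3 -m inch '[[[0,0,0],[0,0,-3]],[[0,0,0],[0,0,-4]],[[0,0,0],[0,0,-4]],[[0,0,0],[0,0,-4]],[[0,0,0],[0,0,-4]],[[0,0,0],[0,0,-4]]]' | tail -6; python3 -c "
from h import *;s=get_state();print(s['torque'],s['q'][5])"
python3 -m inch '[[[0,0,-0.2],[0,0,-4]],[[0,0,-0.2],[0,0,-4]],[[0,0,-0.2],[0,0,-4]],[[0,0,-0.2],[0,0,-4]],[[0,0,-0.2],[0,0,-4]],[[0,0,0],[0,0,-4]],[[0,0,0],[0,0,-4]],[[0,0,0],[0,0,-4]],[[0,0,0],[0,0,0]],[[0,0,0],[0,0,0]]]' | tail -6
python3 - <<'E'
from h import *
s=get_state();print(s['torque'],s['q'][5]);w=shot('wrist','w10');t=shot('top','t10');b=shot('side','s10')
p=t['pixels'].astype(int)[165:225,250:320];m=(p[...,0]>p[...,1]+60)&(p[...,1]<75)&(p[...,2]<75)
for n,c,(x0,x1,y0,y1),th in (('top',t,(255,320,165,225),90),('side',b,(260,330,165,230),90)):
    p=c['pixels'].astype(int);m=np.zeros(p.shape[:2],bool);m[y0:y1,x0:x1]=((p[...,0]>th)&(p[...,1]<60)&(p[...,2]<60))[y0:y1,x0:x1]
    print(n); 
    for v in range(y0,y1):
        r=''.join('#' if x else '.' for x in m[v,x0:x1])
        if '#' in r: print(v,r)
E
```

```text
clock: 15.17
tool_pos: [0.5452, 0.1199, 0.0674]
orientation: [0.429, 0.903, 0.0, 0.0]
force: [-2.7, -0.2, 7.9]
finger_gap: 0.0591
gripper_force: 64.2
[ 0.00055546  0.47656579 -0.37008476] -0.609315243186812
clock: 16.0
tool_pos: [0.5452, 0.1199, 0.0687]
orientation: [0.164, 0.986, 0.0, 0.001]
force: [-3.6, -0.5, 8.3]
finger_gap: 0.0594
gripper_force: 64.6
[-0.00098657  0.56649116  0.11271149] -1.1655172831580412
top
165 .........................#######.................................
166 .........................####.##.................................
167 .........................##.#.###................................
168 .........................########................................
169 .........................########................................
170 .........................####.###................................
171 ........................###.#####................................
172 ....................##.########.#................................
173 #.....######.##################.#................................
174 ###########################.###.#.............
[... 6199 characters left out ...]
.........................
214 ....................###...............................................
217 ...................................#..................................
220 ...............................#.#....................................
221 ...............................#...#..................................
222 ................................#.....................................
223 ......................................##..............................
225 ...........................................#..........................
226 ......................................#....#..........................
227 ........................................#.............................
```

Torque peaked at 0.37 N m and fell away over the 55° turn. I'll check in the wrist image that the ear turned with the gripper, meaning no slip.

```bash
python3 - <<'E'
from h import *
w=load('w10');s=get_state();r=R.from_quat(s['orientation']);t=np.array(s['tool_pos']);p=w['pixels'].astype(int)
for nm,off in (('turned with gripper',0),('-15deg',-15),('-55deg (unturned)',-55)):
    q=R.from_rotvec([0,0,np.radians(off)])
    out=[]
    for a in (.036,.044,.052,.058):
      for b in (-.0095,0,.0095):
        x=q.apply(r.apply([-a,b,0]));u,v=proj(w,[t[0]+x[0],t[1]+x[1],.121]);u,v=int(round(u)),int(round(v))
        c=p[v,u] if 0<=v<400 and 0<=u<640 else [-1]*3
        out.append('R' if c[0]>80 and c[0]>2*c[1] else '.')
    print(nm,''.join(out))
E
```

```text
turned with gripper R.R.........
-15deg .R..........
-55deg (unturned) ............
```

The prong-gap-prong pattern sits exactly in the gripper's frame, so the cap turned the full 55°. Lifting gently, 3 mm first.

```bash
python3 -m inch '[[[0,0,-1],[0,0,0]],[[0,0,-1],[0,0,0]],[[0,0,-1],[0,0,0]],[[0,0,0],[0,0,0]],[[0,0,0],[0,0,0]]]' | tail -6
```

```text
clock: 16.57
tool_pos: [0.5446, 0.1196, 0.0702]
orientation: [0.165, 0.986, -0.0, 0.0]
force: [0.3, -0.1, -1.1]
finger_gap: 0.0589
gripper_force: 64.5
```

The load dropped to just the cap's weight, so it is free of the jar. Lifting on to about 20 mm above the mouth.

```bash
python3 -m inch '[[[0,0,-2],[0,0,0]],[[0,0,-4],[0,0,0]],[[0,0,-5],[0,0,0]],[[0,0,-5],[0,0,0]],[[0,0,-5],[0,0,0]],[[0,0,-5],[0,0,0]],[[0,0,-4],[0,0,0]],[[0,0,-1],[0,0,0]],[[0,0,0],[0,0,0]],[[0,0,0],[0,0,0]]]' | tail -6
python3 -m inch '[[[0,0,0],[0,0,0]],[[0,0,0],[0,0,0]],[[0,0,0],[0,0,0]]]' | tail -6
python3 - <<'E'
from h import *
a=load('s10');b=shot('side','s11')
def amber(c):
    p=c['pixels'].astype(int)[185:215,265:315]; m=(p[...,0]-p[...,2]>30)&(p[...,1]>p[...,0]*.35)
    ys,xs=np.nonzero(m); return len(xs),xs.mean()+265,ys.mean()+185
print(amber(load('side1')),amber(a),amber(b))
w=shot('wrist','w11');p=w['pixels'].astype(int);m=(p[...,0]>100)&(p[...,1]<60);m[:, :200]=0;m[:,440:]=0
_,l,st,ce=cv2.connectedComponentsWithStats(m.astype(np.uint8));i=1+st[1:,4].argmax();print('cap wrist',st[i],ce[i])
m=load('w10')['pixels'].astype(int);m=(m[...,0]>100)&(m[...,1]<60);m[:, :200]=0;m[:,440:]=0
_,l,st,ce=cv2.connectedComponentsWithStats(m.astype(np.uint8));i=1+st[1:,4].argmax();print('before',st[i],ce[i])
E
```

```text
clock: 17.4
tool_pos: [0.5445, 0.1197, 0.1013]
orientation: [0.165, 0.986, 0.0, -0.0]
force: [-0.1, -0.2, -1.8]
finger_gap: 0.059
gripper_force: 64.6
clock: 17.65
tool_pos: [0.5444, 0.1197, 0.101]
orientation: [0.165, 0.986, -0.0, -0.0]
force: [0.0, 0.6, -0.5]
finger_gap: 0.0592
gripper_force: 64.6
(774, np.float64(284.71447028423773), np.float64(200.69250645994833)) (804, np.float64(285.0360696517413), np.float64(200.42910447761193)) (843, np.float64(285.1376037959668), np.float64(199.711743772242))
cap wrist [  252   204   138   145 13086] [323.66850069 271.64656885]
before [  251   204   139   145 14442] [320.27766237 270.02049578]
```

The cap rose with the fingers, the load is about 1 N so the jar stayed behind, and nothing else moved. Handing in.

```bash
python3 -c "
from workcell import *
print(finish_job())"
```

```text
the job is handed in; nothing more can be done
None
```

I handed the job in at 17.7 s. The pin is parked in the notch, the cap was turned 55° and is held level about 20 mm above the mouth, and the jar is seated in its nest. No verdict came back, and I did not look at the pin again after parking it.

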